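Third hand: hold a heat sink against a sprung mounting plate

TASK

Fetch the bare-aluminium heat sink and stand it upright on the bed of the grey fixture, a little clear of the yellow plate, with its flat face towards the plate. Then, keeping it down on the bed, slide it square and centred against the plate and push until the plate's black pointer sits in the green part of the scale, never pushing the spring right to its end. Finish while still holding it there, steady, so that I can drive the two screws from behind; leave the blue heat sink, the relay, the meter and the tin where they are.

Things in the scene. Friction and masses are not known exactly. Their poses are not given: they have to be found in the camera images.
- heatsink: bare silver aluminium heat sink standing upright, 32 (x) x 50 (y) x 45 (z) mm, 0.11 kg. Origin: centre of its underside; z up. Flat face with two dark screw holes at +x, five upright fins towards -x. Its two outer sides (y = +25 and -25 mm) are flat: grip it there, across its 50 mm width. It starts on the bench, flat face within 80 degrees of the fixture's +x
- heatsink_face (a point): middle of the lower edge of the heat sink's flat face (16 mm along +x from the heat sink's origin, at its underside); axes as the heat sink's
- fixture: fixed grey fixture bed, 240 (x) x 110 (y) x 14 (z) mm. Origin on the bench surface, z up; the bed spans x = -130 to +110 mm, y = -55 to +55 mm, its flat top 14 mm above the origin. Its +x is the pushing direction, roughly to the robot's right (world -y, within 21 degrees). A blue spring housing stands at x = 74 to 100 mm, top 38 mm above the bench
- plate: upright yellow plate on the fixture, 8 mm thick, 56 mm wide (y), top 50 mm above the bed, with two dark screw holes; it slides along the fixture's +x against a spring. Origin: middle of the lower edge of its front face, on the bed's top (fixture x = 20, y = 0, z = 14 mm when not pushed). Axes as the fixture's: +x goes into the plate, the front face looks to -x
- carriage (a joint): travel of the yellow plate along the fixture's +x, in m: 0 not pushed, 0.036 at the end of the spring. The spring needs about 2 N to start and 0.5 N more per mm: 8 N at 12 mm, 11 N at 18 mm, 14 N at 24 mm
- blue_sink: blue heat sink of the same shape as the aluminium one, standing on the bench; leave it alone. Origin: centre of its underside
- relay: black relay box with an orange top patch, 36 x 36 x 30 mm, loose on the bench; leave it alone. Origin: centre of its underside
- meter: red multimeter lying on the bench, 140 x 72 x 36 mm, with a green display and a black knob; leave it alone. Origin: centre of its underside
- tin: round steel solder tin, diameter 64 mm, 22 mm high, loose on the bench; leave it alone. Origin: centre of its underside
- pointer (a point): tip of the thin black pointer that sticks out sideways from the plate, 4 mm behind its front face, 52 mm to the plate's +y, 3 mm above the bed; it moves with the plate over the painted scale
- green (a point): centre of the green part of the scale, painted on the bed's top at fixture x = 42, y = 43 mm. Along x: white 12 mm (travel 0 to 12 mm), green 12 mm (12 to 24 mm), red 12 mm (24 to 36 mm). Axes as the fixture's
Things that resemble listed ones, but are neither listed nor needed, are in the scene too. Leave any pink or red look-alike of the heatsink alone.

How it is judged:
By the outcome, as a careful person would: the job done as asked, in the order asked, and still so for the second after the job is handed in, while the arm keeps its last pose, push and grip.
It also fails if it takes over 42 s, if anything falls off the work surface, if the arm or the gripper's body presses on something with over 40 N, if the wrist force passes 120 N, or if a joint passes its speed limit or range.

ROBOT

A 6-joint arm with a two-finger parallel gripper is mounted at the origin on the work surface. World frame = base frame: x ahead of the robot, y to its left, z up, the work surface at z = 0. Lengths are in m, angles in degrees, forces in N, time in s.
With the tool pointing down it reaches from about 0.325 to 0.775 m from the base axis. Payload 5.5 kg.
Tool frame: the origin (TCP) lies at the centre of the arm's flange, where the gripper is bolted on; the fingertips stand 182 mm ahead of it and the grasp point (between the pads) lies 163 mm ahead of it; z points along the fingers, y is the line along which they close (so a half turn about z gives the same grasp; the last joint's range is limited). The gripper opens to 88 mm and grips with 3 to 60 N. Pads are 20 mm wide; open, the fingers measure 115 mm over their backs; the gripper's body (75 mm by 178 mm) begins 61 mm behind the grasp point.
Start: joints at [71.522, 5.22, 70.514, -0, 104.267, -3.249], TCP at [0.158, 0.579, 0.405] pointing down, gripper open.
Joint ranges: [-164.24, 164.24], [-49.07, 125.15], [9.68, 141.18], [-86.29, 266.29], [3.28, 154.24], [-151.56, 151.56]. Speed limits (degrees/s): [147.25, 147.25, 172.46, 180, 180, 180].

INTERFACE

Orientations are given as [roll, pitch, yaw] about the fixed x, y, z axes, in that order (R = Rz(yaw) Ry(pitch) Rx(roll)).
In Python, from station import r gives the robot as it stands. The module is installed in compiled form; this text tells all that it offers. Calls block until the motion is done:
- r.reach(position, orientation): joint-space move of the TCP to a pose.
- r.servo_line(position, rotation=None, speed=0.15): straight line of the TCP; rotation=None keeps the orientation; speed is the mean speed in m/s.
- r.move_joints(angles): joint-space move.
- r.let_go() and r.grab(squeeze=None): open the fingers fully, or close them until they stop; squeeze is the grip in N (None keeps the last).
- r.wait(seconds).
- r.inverse_kinematics(position, orientation): joint angles nearest the present ones, or None.
- r.sense(): the state.
- r.snapshot(name): name is "scene" or "top"; returns a dict with "frame" (400x640x3 uint8, red, green, blue), "fx", "fy", "cx", "cy" (pixels), "R" (3x3) and "t" (3): a world point X has camera coordinates R X + t. Camera axes: x right, y down, z forward; pixel columns grow to the right and rows downward; lengths in m; the calibration is good to about 2 mm. A picture is of the moment at which its call begins. There is no depth.
A pose or a line that the arm cannot do raises r.IKError and nothing moves.
- r.hand_in(): hands the job in; it is judged then, once.
The state is a dict: "clock": time; "joints": joint angles; "joint_vel": joint speeds; "joint_torque": joint torques, N m; "tcp_pos": TCP position; "orientation": TCP orientation; "contact_force": force on the tool from outside, world axes, zero at the start; "torque": the same for the moment, N m; "opening": finger opening in m; "gripper_force": force on a finger pad.
Only numpy, scipy, OpenCV 4.12 (cv2) and the standard library are available. Lean on these libraries where they do the work, as an engineer would, in place of code of your own. Each camera call takes 0.05 s, during which the arm holds its last target. There are 200 camera calls.

## Working session

There is one attempt and no reset: what is moved stays moved. The work goes in short steps, each a Python script; the robot and the scene stay as the last script left them, time stands still between calls to the robot, and variables do not carry over. Pictures are saved under pics/ and viewed, at most 10 in all, crops included, and the job is handed in when it is done.

```bash
mkdir -p pics
python3 - <<'E'
from station import r
import cv2,numpy as np,pickle
for n in("scene","top"):
    s=r.snapshot(n); cv2.imwrite(f"pics/{n}0.png",s["frame"][:,:,::-1]); pickle.dump(dict(s),open(n+"0.pkl","wb"))
    print(n,s["fx"],s["fy"],s["cx"],s["cy"],np.round(s["R"],3).tolist(),np.round(s["t"],3))
print(r.sense())
E
```

```text
scene 446.1354410006004 446.1354410006004 320.8809969904961 196.41909019771666 [[-0.834, 0.551, -0.023], [0.325, 0.458, -0.827], [-0.445, -0.698, -0.562]] [ 0.397 -0.199  1.422]
top 424.54111648269185 424.54111648269185 321.33931990680816 198.25597210145364 [[0.0, -1.0, -0.008], [-0.989, 0.001, -0.146], [0.146, 0.008, -0.989]] [0.12  0.594 0.876]
{'clock': 0.1, 'joints': array([ 7.15217696e+01,  5.25988463e+00,  7.05752111e+01,  2.42741553e-03,
        1.04267969e+02, -3.24830757e+00]), 'joint_vel': array([ 0.0923629 , -0.0891245 , -0.12209836,  0.05490885, -0.03277449,
       -0.03842665]), 'joint_torque': array([ 2.55728330e-03, -4.47854626e+01, -4.07573104e+01,  7.00175366e-02,
        2.83425953e-02, -1.26700734e-04]), 'tcp_pos': array([0.15762401, 0.57898006, 0.403606  ]), 'orientation': array([-1.79897235e+02, -8.18979161e-03,  1.64770666e+02]), 'contact_force': array([0.06918306, 0.19554857, 0.72238518]), 'torque': array([ 0.03846339,  0.00730063, -0.00020427]), 'gripper_force': 0.0, 'opening': 0.08794868879699702}
```

View pics/scene0.png

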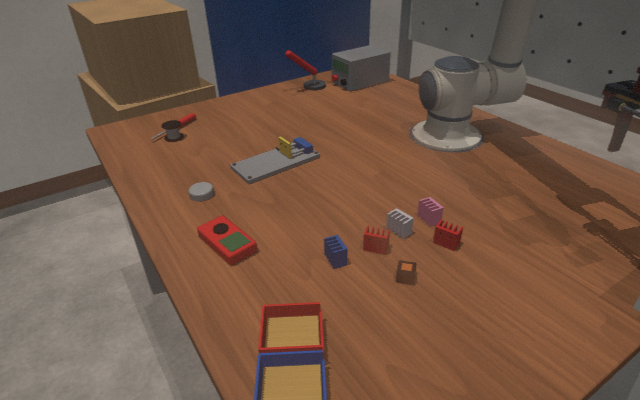

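View pics/top0.png

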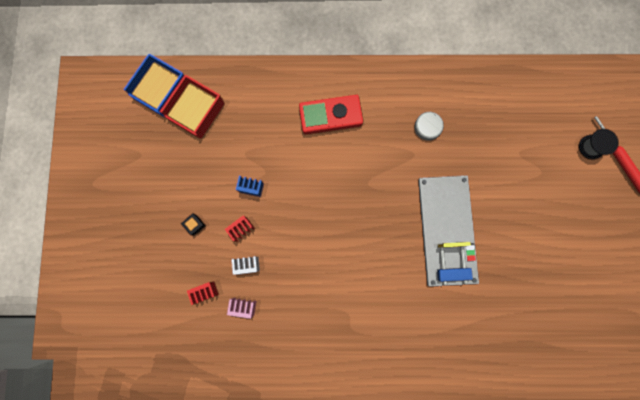

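The top image shows the fixture's long axis running vertically at about (448,232). The plate is at (456,245) and the housing at (455,275), so +x points towards the robot (about world -x), not world -y as the text says. I'll trust the images. The silver sink is at (245,266). Next I'll look at enlarged crops.

Run:
```python
import cv2,pickle,numpy as np
t=pickle.load(open("top0.pkl","rb"))["frame"][:,:,::-1]; s=pickle.load(open("scene0.pkl","rb"))["frame"][:,:,::-1]
def c(im,x,y,w,h,k): return cv2.resize(im[y:y+h,x:x+w],None,fx=k,fy=k,interpolation=cv2.INTER_NEAREST)
a=c(t,408,170,80,120,5)             # 400x600
b=c(t,220,246,50,40,8)              # 400x320
d=c(s,378,195,50,35,8)              # 400x280
cv2.imwrite("pics/z1.png",np.hstack([a,np.vstack([b,d])]))
```

```text
(no output)
```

View pics/z1.png

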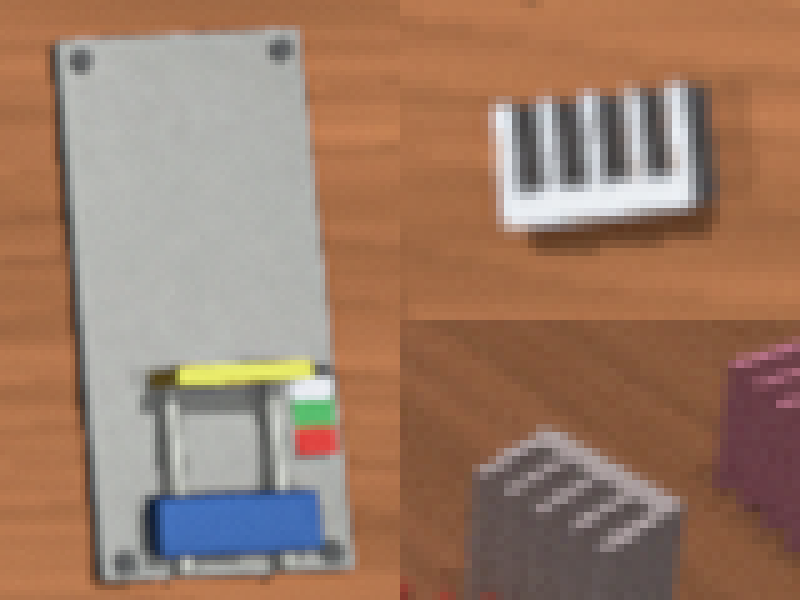

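```bash
cat > h.py <<'E'
import numpy as np,pickle
from scipy.optimize import least_squares
def proj(s,X):
    c=np.asarray(X)@s["R"].T+s["t"]; return np.c_[s["fx"]*c[:,0]/c[:,2]+s["cx"],s["fy"]*c[:,1]/c[:,2]+s["cy"]]
def place(p,L):
    a=p[2];R=np.array([[np.cos(a),-np.sin(a),0],[np.sin(a),np.cos(a),0],[0,0,1]])
    return np.asarray(L)@R.T+[p[0],p[1],0]
def fit(s,L,px,p0):
    f=least_squares(lambda p:(proj(s,place(p,L))-px).ravel(),p0)
    return f.x,f.fun.reshape(-1,2)
E
python3 - <<'E'
from h import *
t=pickle.load(open("top0.pkl","rb"));s=pickle.load(open("scene0.pkl","rb"))
# local corner order = image TL,TR,BR,BL : (-x,-y),(-x,+y),(+x,+y),(+x,-y)
fx=np.array([[60,42],[298,30],[353,568],[104,580]])/5+[408,170]-.5
FL=[[-.13,-.055,.014],[-.13,.055,.014],[.11,.055,.014],[.11,-.055,.014]]
hx=np.array([[91,105],[287,82],[297,208],[103,230]])/8+[220,246]-.5
HL=[[-.016,-.025,.045],[-.016,.025,.045],[.016,.025,.045],[.016,-.025,.045]]
for n,L,px,p0 in(("fix",FL,fx,[.5,-.1,3.1]),("hs",HL,hx,[.5,.3,3.1])):
    p,e=fit(t,L,px,p0); print(n,p,np.degrees(p[2]),e.round(2).tolist())
    print(" scene",proj(s,place(p,L)).round(1).tolist())
    if n=="fix": print(" plate top px",((proj(t,place(p,[[.02,-.028,.064],[.02,.028,.064],[.042,.043,.014]]))+.5-[408,170])*5).round(0).tolist())
E
```

```text
fix [ 0.51855731 -0.16054782  3.19003934] 182.77579077923696 [[-0.64, -0.48], [0.57, -0.47], [0.47, 0.39], [-0.4, 0.46]]
 scene [[247.6, 179.2], [229.1, 163.1], [299.1, 139.0], [320.0, 152.3]]
 plate top px [[177.0, 366.0], [312.0, 360.0], [312.0, 414.0]]
hs [0.45113137 0.28430157 3.2563262 ] 186.57374811156012 [[0.57, 0.18], [-0.52, 0.33], [-0.38, -0.24], [0.33, -0.25]]
 scene [[403.6, 222.6], [386.7, 212.5], [396.3, 207.0], [413.2, 216.8]]
```

Run:
```python
from station import r
import cv2,numpy as np
x,y,a=.4511,.2843,-173.4
r.reach([x,y,.28],[180,0,a])
r.servo_line([x,y,.188],speed=.1)
r.grab(40)
s=r.sense();print(s["clock"],s["opening"],s["gripper_force"],s["tcp_pos"],s["orientation"],s["contact_force"])
r.servo_line([x,y,.29],speed=.15)
s=r.sense();print(s["clock"],s["opening"],s["gripper_force"],s["contact_force"],s["joints"])
f=np.radians(182.776);c=np.array([np.cos(f),np.sin(f)])
p=np.array([.51856,-.16055])-.013*c
r.reach([*p,.29],[180,0,-177.224])
s=r.sense();print(s["clock"],s["tcp_pos"],s["orientation"],s["contact_force"])
im=[cv2.resize(r.snapshot(n)["frame"][v:v+150,u:u+200,::-1],None,fx=4,fy=4) for n,u,v in(("scene",200,60),)]
cv2.imwrite("pics/a1.png",im[0])
```

```text
3.4417 0.04979742107854057 39.9709677149076 [0.45109643 0.28433398 0.1880687 ] [ 1.79996775e+02  2.78905071e-03 -1.73398712e+02] [-0.59961253 -0.76958946  0.07433576]
4.275 0.04981852695597591 39.97157014673576 [-0.39685482  0.13063479 -1.49645289] [ 2.85634978e+01 -4.61373377e+00  9.21272507e+01 -1.36413122e-04
  9.26015225e+01 -6.80370741e+01]
5.9333 [ 0.53176964 -0.1589862   0.28992631] [ 1.79972997e+02  2.15891275e-05 -1.77149500e+02] [ 0.59019003  0.97547107 -2.06104719]
```

View pics/a1.png

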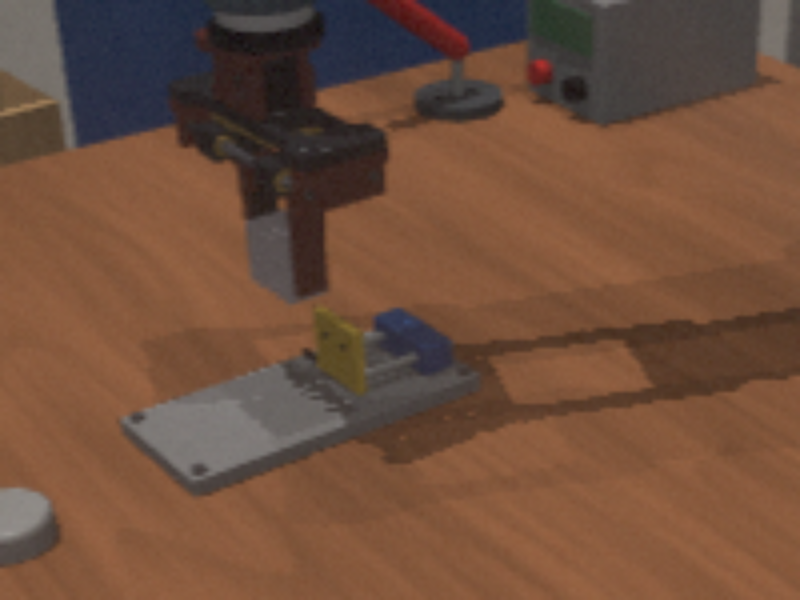

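The sink is held upright over the bed, at about (275,250) in the crop, with its flat face towards the plate. Now I'll lower it onto the bed, using the force to detect contact.

Run:
```python
from station import r
import cv2,numpy as np
p=r.sense()["tcp_pos"]
f=np.radians(182.776);c=np.array([np.cos(f),np.sin(f)])
p=np.array([.51856,-.16055])-.013*c
r.servo_line([*p,.208],[180,0,-177.224],speed=.1)
r.wait(.2);b=r.sense()["contact_force"];print(b)
z=.2045
while z>.199:
    r.servo_line([*p,z],speed=.02);r.wait(.1);s=r.sense();d=s["contact_force"]-b;print(z,s["tcp_pos"][2],d.round(2))
    if d[2]>2: break
    z-=.0007
print(s["clock"],s["opening"],s["orientation"],s["contact_force"])
a,b=r.snapshot("scene")["frame"],r.snapshot("top")["frame"]
cv2.imwrite("pics/b1.png",np.hstack([cv2.resize(q[:,:,::-1],(400,600),interpolation=2) for q in(a[100:190,240:300+0],b[170:290,408:488])]))
```

```text
[-0.77265642  0.92730481 -0.96148059]
0.2045 0.20442763101662173 [ 1.02 -0.5   0.1 ]
0.20379999999999998 0.20381931547775367 [ 0.1  -0.92 -1.15]
0.20309999999999997 0.20308149150648963 [ 0.7  -0.38 -0.35]
0.20239999999999997 0.2023992115699786 [ 0.53 -0.63 -0.7 ]
0.20169999999999996 0.202062451215098 [-0.17 -1.21  1.89]
0.20099999999999996 0.20206062298122965 [-0.78 -0.76  5.53]
9.325 0.05001947381501008 [-1.79983282e+02  4.46883082e-02 -1.77222752e+02] [-1.55573413  0.16695769  4.57062389]
```

View pics/b1.png

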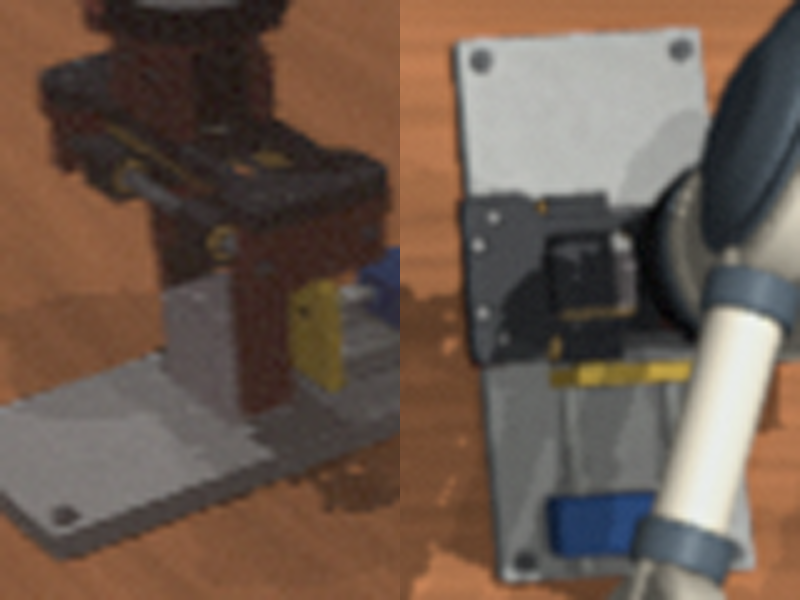

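The sink is standing on the bed at (205,350) in the left panel, clear of the plate, and the plate is still at rest. Next I'll overlay the predicted sink, plate and bed outlines to check the centring.

Run:
```python
from station import r
from h import *
import cv2
F=[.51856,-.16055,np.radians(182.776)]
s=r.snapshot("scene");k=10;u0,v0=228,135
im=cv2.resize(s["frame"][v0:v0+52,u0:u0+78,::-1],None,fx=k,fy=k,interpolation=cv2.INTER_CUBIC);im=np.clip(im*1.4,0,255).astype(np.uint8)
def poly(L,col,closed=True):
    p=proj(s,place(F,L)); q=((p+.5-[u0,v0])*k).round().astype(int)
    cv2.polylines(im,[q.reshape(-1,1,2)],closed,col,1,cv2.LINE_AA)
g=-.013
poly([[g-.016,-.025,.014],[g-.016,.025,.014],[g-.016,.025,.059],[g-.016,-.025,.059]],(0,255,0))
for x in(.02,.028): poly([[x,-.028,.014],[x,.028,.014],[x,.028,.064],[x,-.028,.064]],(255,0,255))
poly([[-.13,-.055,.014],[-.13,.055,.014],[.11,.055,.014],[.11,-.055,.014]],(255,255,0))
cv2.imwrite("pics/c1.png",im)
```

```text
(no output)
```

View pics/c1.png

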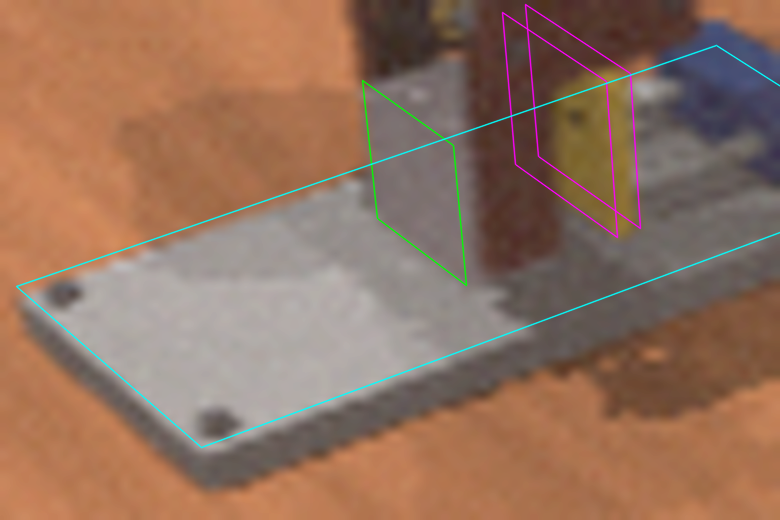

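Both outlines agree to about a pixel, which is 2–3 mm here. I'll touch the plate lightly so the relative x is known, then measure the lateral offset from the edges.

```bash
cat >> h.py <<'E'
F=[.51856,-.16055,np.radians(182.776)]
c=np.array([np.cos(F[2]),np.sin(F[2])]);n=np.array([-c[1],c[0]])
def tcp(g,y=0,z=.2015): return [*(np.array(F[:2])+g*c+y*n),z]
def force(r,k=6):
    f=[]
    for _ in range(k): r.wait(.02);f.append(r.sense()["contact_force"])
    f=np.mean(f,0);return np.array([f[:2]@c,f[:2]@n,f[2]])
E
python3 - <<'E'
from station import r
from h import *
print(force(r))
r.servo_line(tcp(-.013),speed=.02);print(force(r))
r.servo_line(tcp(-.001),speed=.03);b=force(r);print("base",b)
for g in np.arange(.0005,.012,.001):
    r.servo_line(tcp(g),speed=.02);f=force(r);print(round(g,4),f.round(2))
    if f[0]<b[0]-1.8: break
s=r.sense();print(s["clock"],s["tcp_pos"],s["orientation"],s["torque"],s["opening"])
sn=[r.snapshot("scene") for _ in range(6)]
d=dict(sn[0]);d["frame"]=np.mean([q["frame"].astype(float) for q in sn],0);d["g"]=g;pickle.dump(d,open("touch.pkl","wb"))
E
```

```text
[ 2.34288265 -0.80146403  5.22352593]
[ 1.16152111 -0.69943531  5.05669293]
base [-1.56064654  0.20775636  6.18755711]
0.0005 [-2.49  0.21  5.75]
0.0015 [-3.05  0.21  5.25]
0.0025 [-3.75  0.08  5.6 ]
11.625 [ 0.51629144 -0.16076654  0.20208933] [-1.79970387e+02  9.07259075e-02 -1.77228536e+02] [ 0.12288898 -0.63473827 -0.00301895] 0.05018472740059517
```

Run:
```python
from h import *
import cv2
s=pickle.load(open("touch.pkl","rb"));fr=s["frame"].astype(np.float32);print(s["g"])
def prof(P,col,rng=4,nn=25):
    # sample along world segment P, offset in u by -rng..rng ; return mean profile
    p=proj(s,place(F,P));L=np.linspace(0,1,nn)[:,None];q=p[0]+L*(p[1]-p[0])
    o=np.arange(-rng,rng+.01,.25)
    v=[cv2.remap(fr,(q[:,0]+d).astype(np.float32)[:,None],q[:,1].astype(np.float32)[:,None],1).mean((0,1)) for d in o]
    return o,np.array(v)@col
for name,P,col in(("sink +y edge",[[s["g"]-.016,.025,.02],[s["g"]-.016,.025,.05]],[-1,0,1]),
  ("plate -y back edge",[[.028,-.028,.02],[.028,-.028,.055]],[.5,.5,-1])):
    o,v=prof(P,np.array(col));g=np.gradient(v);i=np.argmax(abs(g))
    w=abs(g)[max(0,i-4):i+5];print(name,"pred u",proj(s,place(F,P))[:,0].round(1),"shift",(o[max(0,i-4):i+5]*w).sum()/w.sum());print(v.round(0).tolist())
k=10;u0,v0=250,122
im=cv2.resize(s["frame"][v0:v0+50,u0:u0+78,::-1],None,fx=k,fy=k,interpolation=cv2.INTER_CUBIC);cv2.imwrite("pics/d1.png",np.clip(im*1.5,0,255))
```

```text
0.0025
sink +y edge pred u [269.6 268.7] shift -0.4065233097839757
[-55.0, -55.0, -55.0, -54.0, -54.0, -53.0, -53.0, -53.0, -52.0, -52.0, -50.0, -48.0, -45.0, -40.0, -35.0, -29.0, -24.0, -19.0, -16.0, -12.0, -10.0, -9.0, -9.0, -9.0, -9.0, -9.0, -9.0, -9.0, -9.0, -9.0, -9.0, -9.0, -9.0]
plate -y back edge pred u [291.4 290.7] shift -0.38891183633827764
[21.0, 24.0, 29.0, 34.0, 38.0, 41.0, 44.0, 46.0, 48.0, 48.0, 48.0, 47.0, 43.0, 38.0, 31.0, 25.0, 19.0, 15.0, 11.0, 8.0, 6.0, 5.0, 5.0, 5.0, 5.0, 5.0, 5.0, 5.0, 5.0, 4.0, 4.0, 4.0, 3.0][ WARN:0@0.049] global loadsave.cpp:1063 imwrite_ Unsupported depth image for selected encoder is fallbacked to CV_8U.
```

View pics/d1.png

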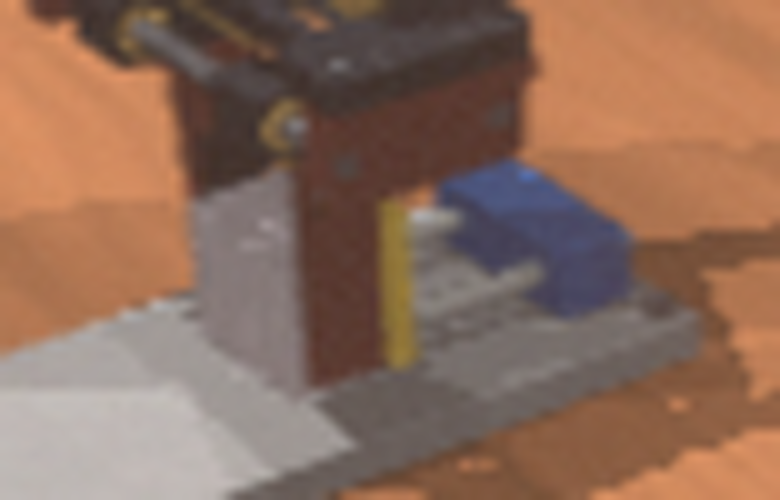

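The sink is near or against the plate: finger at (345,300), plate edge at (400,290). Next I'll advance a few mm, tracking both edges, to find the exact contact point.

```bash
cat >> h.py <<'E'
import cv2
def shift(s,P,col):
    fr=s["frame"].astype(np.float32);p=proj(s,place(F,P));L=np.linspace(0,1,25)[:,None];q=p[0]+L*(p[1]-p[0])
    o=np.arange(-4,4.01,.125)
    v=np.array([cv2.remap(fr,(q[:,0]+d).astype(np.float32)[:,None],q[:,1].astype(np.float32)[:,None],1).mean((0,1)) for d in o])@np.array(col)
    g=abs(np.gradient(v));i=8+np.argmax(g[8:-8]);w=g[i-8:i+9]-g[i-8:i+9].min();return (o[i-8:i+9]*w).sum()/w.sum()
def look(r,g,y=0,t0=0):
    sn=[r.snapshot("scene") for _ in range(4)];s=dict(sn[0]);s["frame"]=np.mean([q["frame"].astype(float) for q in sn],0)
    return shift(s,[[g-.016,.025+y,.02],[g-.016,.025+y,.05]],[-1,0,1]),shift(s,[[.028+t0,-.028,.02],[.028+t0,-.028,.055]],[.5,.5,-1])
E
python3 - <<'E'
from station import r
from h import *
for g in(.0025,.0045,.0065,.0085):
    r.servo_line(tcp(g),speed=.02);f=force(r);t0=max(0,g-.0025)
    print(g,f.round(2),np.round(look(r,g,0,t0),2),r.sense()["tcp_pos"].round(4))
print(r.sense()["clock"])
E
```

```text
0.0025 [-3.1   0.31  5.41] [-0.37 -0.39] [ 0.5163 -0.1608  0.202 ]
0.0045 [-3.63  0.47  5.28] [-0.36 -0.94] [ 0.5143 -0.1608  0.2021]
0.0065 [-5.09  0.09  4.48] [-0.51 -1.02] [ 0.5124 -0.1609  0.2021]
0.0085 [-6.2   0.52  4.15] [-0.43 -1.07] [ 0.5105 -0.161   0.2021]
14.125
```

Contact is at g≈4.4 mm, against 4.0 predicted, and the lateral offset is under about 1 mm. I'll push on to 18 mm of travel.

Run:
```python
from station import r
from h import *
for g in(.0165,.0226):
    r.servo_line(tcp(g),speed=.02);r.wait(.2);f=force(r)
    print(g,f.round(2),np.round(look(r,g,0,g-.0044),2))
s=r.sense();print(s["clock"],s["opening"],s["gripper_force"],s["orientation"],s["torque"],(s["tcp_pos"][:2]-F[:2])@c)
a,b=r.snapshot("scene")["frame"],r.snapshot("top")["frame"]
cv2.imwrite("pics/e1.png",np.hstack([cv2.resize(q[:,:,::-1],(400,600),interpolation=2) for q in(a[100:190,255:315],b[170:290,408:488])]))
```

```text
0.0165 [-8.22  0.48  2.51] [-0.63 -0.61]
0.0226 [-10.91   0.99   1.88] [-0.78 -0.7 ]
16.1333 0.04984863748234666 39.96874176431447 [-179.95022475    0.28019253 -177.21981583] [ 0.05606164 -1.50791911 -0.09910063] 0.02156934141646029
```

View pics/e1.png

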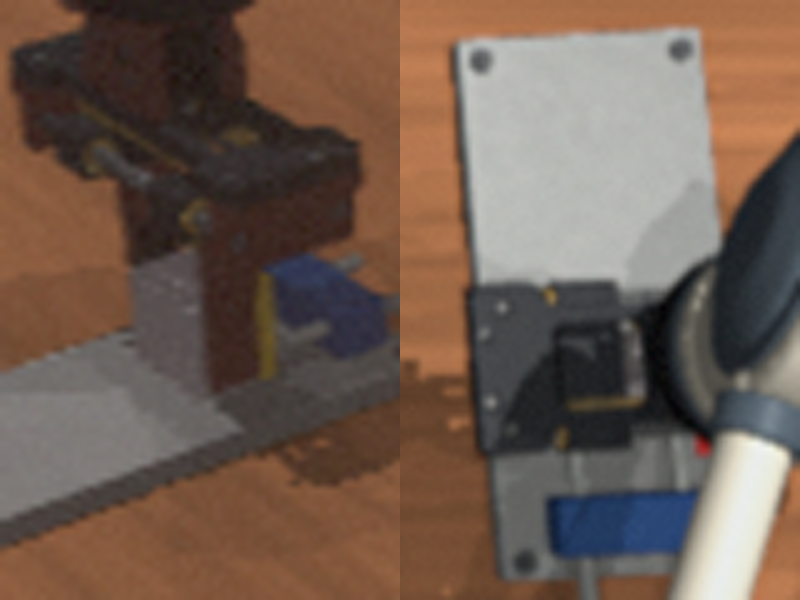

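The sink is against the plate at about (265,325) in the left panel. Travel is about 17 mm at about 11 N, which is mid-green. It is still pressed on the bed and everything else is undisturbed. I'll check it is steady, then hand in.

Run:
```python
from station import r
from h import *
r.wait(.8);s=r.sense();print(s["clock"],force(r).round(2),abs(s["joint_vel"]).max(),(s["tcp_pos"][:2]-F[:2])@c,s["opening"])
print(r.hand_in())
```

```text
17.0333 [-10.18   0.94   1.56] 0.12564547672534504 0.02156883130331788 0.04994314652627054
the job is handed in; nothing more can be done
None
```

I handed the job in with the arm still holding the aluminium heat sink down on the bed, flat face against the plate and centred to about 1 mm. The plate is pushed about 17 mm (10–11 N), mid-green by arm position and force; I couldn't see the pointer itself because the arm hid it. In the images the fixture's +x points towards the robot (world -x), not to its right as the brief says, so I followed the images.

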